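# Set and lock the photo turntable

## Robot

A 6-joint arm with a two-finger parallel gripper is mounted at the origin on the work surface. World frame = base frame: x ahead of the robot, y to its left, z up, the work surface at z = 0. Lengths are in m, angles in rad, forces in N, time in s.
With the tool pointing down it reaches from about 0.25 to 0.775 m from the base axis. Payload 4 kg.
Tool frame: the origin (TCP) lies at the very end of the fingers, on their centre line; the grasp point (between the pads) lies 19 mm behind it; z points along the fingers, y is the line along which they close (so a half turn about z gives the same grasp; the last joint's range is limited). The gripper opens to 94 mm and grips with 3 to 60 N. Pads are 16 mm wide; open, the fingers measure 119 mm over their backs; the gripper's body (75 mm by 177 mm) begins 78 mm behind the grasp point.
Start: joints at [1.043, 0.087, 1.371, -0, 1.684, -0.103], TCP at [0.227, 0.501, 0.206] pointing down, gripper open.
Joint ranges: [-3.1, 3.1], [-0.76, 2.03], [0.27, 2.55], [-1.08, 4.22], [0.17, 2.65], [-2.57, 2.57]. Speed limits (rad/s): [2.79, 2.79, 3.14, 3.14, 3.14, 3.14].

## Interface

Orientations are given as [roll, pitch, yaw] about the fixed x, y, z axes, in that order (R = Rz(yaw) Ry(pitch) Rx(roll)).
In Python, from bench import robot gives the robot as it stands. The module is installed in compiled form; this text tells all that it offers.
- The arm moves only by the tool move_arm, never from a script. Its argument "deltas" is one flat list of numbers, 7 for each row, row after row: the turn, a rotation vector about the tool's x, y, z in rad, then the shift along the tool's x, y, z in cm, then the closure, from -1 (fully open) to 1 (shut). A call has 1 to 8 rows; each row is the pose to reach, as a shift and turn from the pose commanded when the call began, along the tool's axes at that moment; what a row does not reach only later rows make up. A row lasts 1/10 s, in which the tool goes at most 50 mm and 8.59 degrees, less where a joint would pass 70% of its speed; a pose out of reach is approached as far as the arm can. A call with a gripper value outside its range is refused whole. The fingers move at their own pace and stop on an object; the grip force is fixed at half the most. Time passes only in rows, so rows that repeat a pose let the fingers close. It gives the time, the measured TCP pose, the force, the opening and the grip force at its end, in the units of the state.
- robot.get_obs(): the state, without advancing time (a new reading comes with each control period).
- robot.snapshot(name): name is "side" or "top" or "wrist"; returns a dict with "image" (480x640x3 uint8, red, green, blue), "depth" (480x640 float32, m along the optical axis (not along the pixel's ray), 0 where there is no reading), "fov_y" (degrees; the focal length in pixels is half the picture's height over the tangent of half this angle, whatever the lens; pixels are square), "cx", "cy" (the principal point, pixels), "D" ([k1, k2, p1, p2, k3] as OpenCV has them; the pictures are not rectified), "origin" and "orientation" of the camera in the world; the wrist camera has in their place "T_tool_cam" (4x4, takes a point from camera to tool coordinates, whose origin is the TCP and whose axes are the flange's). Camera axes: x right, y up, looking along -z (the intrinsics and any distortion apply to the point x, -y, -z); pixel columns grow to the right and rows downward; lengths in m; the calibration is good to about 2 mm. A picture is of the moment at which its call begins: read the wrist's pose just before it.
- robot.close_job(): hands the job in; it is judged then, once.
The state is a dict: "time": time; "joint_positions": joint angles; "qvel": joint speeds; "joint_torque": joint torques, N m; "tool_pos": TCP position; "ee_rot": TCP orientation; "wrist_force": force on the tool from outside, world axes, zero at the start; "wrist_torque": the same for the moment, N m; "width": finger opening in m; "finger_force": force on a finger pad.
Only numpy, scipy, OpenCV 4.12 (cv2) and the standard library are available. Lean on these libraries where they do the work, as an engineer would, in place of code of your own. Each camera call takes 0.05 s, during which the arm holds its last target. There are 200 camera calls.

## Task

Get the terracotta figure ready for its catalogue photograph: with the fingertips, push the upright steel peg on the turntable disc round until it stands right in line with the little index tab on the plinth, and leave it there. Then push the ball-topped brake lever away from the robot, past the click of its first detent, all the way to its second stop so that it stays there. Push gently, grip or lift nothing, do not touch the fragile figure, leave the other things where they stand, and finish clear of everything.

Things in the scene. Friction and masses are not known exactly. Their poses are not given: they have to be found in the camera images.
- plinth: fixed grey turntable plinth, a box 240 mm (its x) by 345 mm (its y) by 50 mm high. Origin: on the table under the disc's axis (the box reaches from y = -202 to +142 mm). Its x points away from the robot, z up; yaw within 0.3 rad of the world's. The disc (210 mm across, top 66 mm above the table) turns about the vertical through the origin
- index_tab (a point): top centre of the aluminium index tab fixed on the plinth just outside the disc's edge: 12 mm wide, 26 mm long (radially), 12 mm high above the 50 mm deck; 124 mm from the disc's axis, straight at the plinth's +y (robot's left)
- disc (a joint): angle of the turntable disc (rad), counter-clockwise from above positive; 0 when the peg is in line with the tab. Starts at 0.5 to 1.15, the peg then on the robot's side of the tab, to be pushed clockwise, away from the robot. Stiff bearing: about 1.5 N at the peg starts it, and it stops when the push stops
- peg (a point): upright steel peg on the disc, 12 mm across with a 16 mm ball on top, 92 mm from the disc's axis, from the disc's top (66 mm above the table) to 110 mm above the table. This point is on the peg's axis, 86 mm above the table; its y axis points from the disc's axis to the peg
- figure (a point): fragile terracotta figure of a robed man in a tall hat, stuck upright with wax at the middle of the disc, about 50 mm wide and 115 mm tall (top about 181 mm above the table); it turns with the disc. This point: centre of its underside. Not to be touched
- lever (a joint): angle of the brake lever (rad): 0 = off, leaning 0.4 rad towards the robot (start 0 to 0.03); 0.4 = upright, first detent (drag); 0.8 = second stop (locked), leaning 0.4 rad away from the robot. It clicks into these three places by a spring: about 3 to 5 N at the ball takes it out of one, and past about 0.65 it snaps on to 0.8 by itself and stays
- lever_ball (a point): centre of the black ball, 24 mm across, on the lever's 9 mm steel stalk, 85 mm from the pivot. Pivot in the plinth's frame: x = 0, y = -155 mm, 15 mm above the table; the ball goes from x = -33 to +33 mm of the plinth, 93 to 100 mm above the table, over the deck (50 mm above the table)
- weight: bystander: small brass balance weight, 26 mm across, 36 mm tall, standing on the plinth's deck beyond the lever. Origin: centre of its underside
- loupe: bystander: black waisted hand loupe, 44 mm across, 42 mm tall, on the table left of the plinth. Origin: centre of its underside
- brush: bystander: dusting brush 170 mm long lying on the table between robot and plinth. Origin: between its ends on its underside
- jar: bystander: small jar with a metal cap, 52 mm across, 65 mm tall, on the table right of the plinth. Origin: centre of its underside
- bowl: bystander: terracotta bowl, 96 mm across, 40 mm tall, on the table left of the plinth. Origin: centre of its underside
- carton: bystander: small carton 110 x 90 x 60 mm on the table far right. Origin: centre of its underside

How it is judged:
On the way, in this order (a step that is already met when the one before it is completed fails the run):
1. the peg is in line with the index tab and at rest, the lever still off (value of joint disc between -0.12 and 0.12 rad and velocity of joint disc between -0.05 and 0.05 rad/s and value of joint lever below 0.2 rad), for 0.3 s.
2. the brake lever is at its second stop, the peg still in line (value of joint lever above 0.72 rad and value of joint disc between -0.12 and 0.12 rad and velocity of joint disc between -0.05 and 0.05 rad/s), for 0.2 s.
At the end, for the whole second after the job is handed in: The disc is at rest within 0.12 rad (11 mm at the peg) of the index tab, the brake lever rests at its second stop (joint above 0.72 rad), and the other things are at rest within 25 mm of where they stood (all of step 2 and linear speed of each of weight, loupe, brush, jar, bowl, carton below 0.02 m/s); the robot touches nothing.
It fails at once if the fragile figure is touched (contact force between any of the fingers, the arm and disc_c3 above 0.5 N or contact force between any of the fingers, the arm and disc_c4 above 0.5 N or contact force between any of the fingers, the arm and disc_c5 above 0.5 N or contact force between any of the fingers, the arm and disc_c6 above 0.5 N or contact force between any of the fingers, the arm and disc_c7 above 0.5 N).
It fails at once if a bystander is moved more than 25 mm, carried or lifted (distance of any of weight, loupe, brush, jar, bowl, carton from where it was at the start of the episode above 0.025 m).
It fails at once if the turntable or the lever is pushed or gripped roughly (over 35 N) (contact force between any of the fingers, the arm and plinth above 35 N).
It also fails if it takes over 61 s, if anything falls off the work surface, if the arm or the gripper's body presses on something with over 40 N, if the wrist force passes 120 N, or if a joint passes its speed limit or range.

## Working session

There is one attempt and no reset: what is moved stays moved. The work goes in short steps, Python scripts to look and compute and a tool call to move; the robot and the scene stay as the last step left them, time stands still between calls to the robot, and variables do not carry over. Pictures are saved under pics/ and viewed, at most 10 in all, crops included, and the job is handed in when it is done.

Besides the shell and the picture viewer there is one more tool, called after "Request:" as name(argument=value, ...), one argument or row to a line, values as JSON. move_arm: Moves the arm, as the interface text tells. Its arguments: {"type":"object","properties":{"deltas":{"type":"array","items":{"type":"number"}}},"required":["deltas"]}

```bash
mkdir -p pics; cat > h.py <<'E'
import numpy as np, cv2
from scipy.spatial.transform import Rotation as R
from bench import robot
def rot(o):
    o=np.array(o)
    if o.shape==(3,3): return o
    return R.from_euler('xyz',o).as_matrix() if o.size==3 else R.from_quat(o).as_matrix()
def snap(n):
    ob=robot.get_obs(); s=robot.snapshot(n)
    s['f']=240/np.tan(np.radians(s['fov_y'])/2)
    s['K']=np.array([[s['f'],0,s['cx']],[0,s['f'],s['cy']],[0,0,1.]])
    if n=='wrist':
        T=np.eye(4);T[:3,:3]=rot(ob['ee_rot']);T[:3,3]=ob['tool_pos'];s['T']=T@np.array(s['T_tool_cam'])
    else:
        T=np.eye(4);T[:3,:3]=rot(s['orientation']);T[:3,3]=s['origin'];s['T']=T
    return s
def rays(s,px):
    u=cv2.undistortPoints(np.array(px,float).reshape(-1,1,2),s['K'],np.array(s['D'],float)).reshape(-1,2)
    d=np.c_[u[:,0],-u[:,1],-np.ones(len(u))]
    return s['T'][:3,3],d@s['T'][:3,:3].T
def onz(s,px,z):
    o,d=rays(s,px); return o+d*((z-o[2])/d[:,2])[:,None]
def cloud(s):
    v,u=np.mgrid[:480,:640]; o,d=rays(s,np.c_[u.ravel(),v.ravel()])
    return (o+d*s['depth'].reshape(-1,1)).reshape(480,640,3)
def proj(s,P):
    P=np.atleast_2d(P); c=(P-s['T'][:3,3])@s['T'][:3,:3]
    c=c*[1,-1,-1]
    return cv2.projectPoints(c,np.zeros(3),np.zeros(3),s['K'],np.array(s['D'],float))[0].reshape(-1,2)
def save(s,n): cv2.imwrite('pics/'+n,s['image'][:,:,::-1])
E
python3 - <<'E'
from h import *
print(robot.get_obs())
for n in ('top','side'):
    s=snap(n); save(s,n+'1.png'); print(n,s['origin'],s['orientation'],s['fov_y'],s['D'])
E
```

```text
{'time': 0.0, 'joint_positions': array([ 1.04294295e+00,  8.79882221e-02,  1.37223790e+00, -2.50951201e-05,
        1.68359025e+00, -1.03089002e-01]), 'qvel': array([ 0.00024427, -0.00152952,  0.00122224, -0.00019621, -0.00090889,
        0.00069653]), 'joint_torque': array([ 8.71049997e-04, -3.40187323e+01, -3.02427757e+01,  7.19357142e-02,
        3.28325853e-02, -1.80900870e-04]), 'tool_pos': array([0.22639048, 0.50065074, 0.20429432]), 'ee_rot': array([-3.13937817e+00, -2.04026228e-04,  2.71682526e+00]), 'wrist_force': array([-0.60642518, -0.2223109 ,  0.46625666]), 'wrist_torque': array([ 0.02745865,  0.00989999, -0.0035311 ]), 'finger_force': 0.0, 'width': 0.09384617628624388}
top [3.95046011e-01 3.31734372e-04 1.16742482e+00] [ 0.1553806  -0.02341117 -1.56351659] 45.75270432746234 [-0.01146365  0.          0.          0.          0.        ]
side [ 0.01166576 -0.56267564  0.91667639] [ 0.76591603 -0.02115005 -0.76813363] 53.449206636999 [-0.02871875  0.          0.          0.          0.        ]
```

View pics/top1.png

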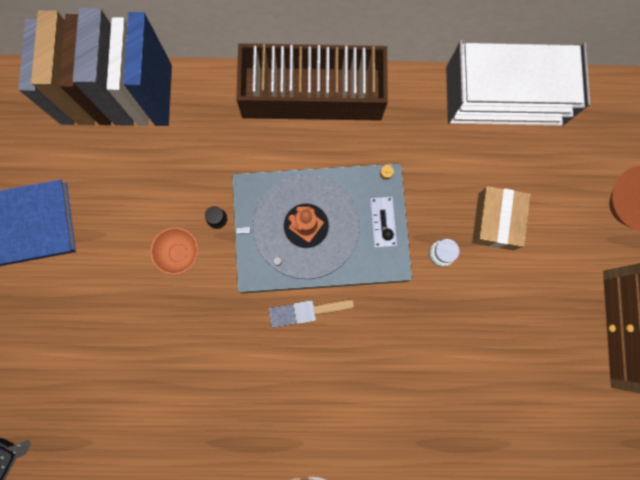

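View pics/side1.png

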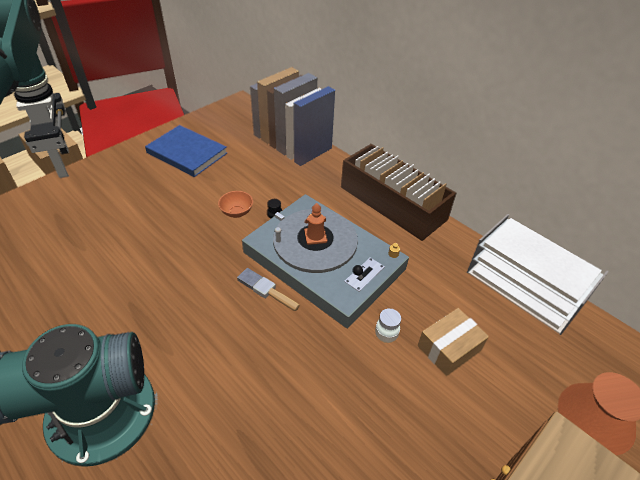

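The top view shows the plinth with the tab at (243,230), peg at (278,261), figure at (306,222), lever ball at (388,234) and weight at (387,172). The side view shows the same layout, with the peg at (278,234) and the ball at (358,270).

```bash
python3 - <<'E'
from h import *
for n in ('top','side'):
    s=snap(n); C=cloud(s); z=C[...,2]
    im=s['image']; hsv=cv2.cvtColor(im,cv2.COLOR_RGB2HSV)
    m=(abs(z-0.05)<0.006)&(s['depth']>0)&(C[...,0]>.3)&(C[...,0]<.75)&(abs(C[...,1])<.3)
    mm=cv2.morphologyEx(m.astype(np.uint8),cv2.MORPH_OPEN,np.ones((3,3)))
    k,l,st,c=cv2.connectedComponentsWithStats(mm); i=1+st[1:,4].argmax()
    P=C[l==i]; r=cv2.minAreaRect((P[:,:2]*1000).astype(np.float32)); print(n,'deck',r,np.median(P[:,2]))
    if n=='top':
        pts=dict(tab=((243,230),.062),peg=((278,261),.11),ball=((388,234),.095),weight=((387,172),.086),fig=((306,215),.17))
        for a,(p,zz) in pts.items(): print(a,onz(s,[p],zz).round(4), C[p[1],p[0]].round(4))
    if n=='side':
        for a,p in dict(peg=(278,230),ball=(359,270),weight=(395,246),hat=(317,208)).items(): print(a,C[p[1],p[0]].round(4))
    # bright/black masks around
    cv2.imwrite(f'pics/{n}_crop.png',cv2.resize(im[150:310,220:420,::-1] if n=='top' else im[190:330,230:420,::-1],None,fx=4,fy=4,interpolation=cv2.INTER_CUBIC)[:600,:800])
E
```

```text
top deck ((598.4476318359375, -20.268936157226562), (240.33575439453125, 344.9619445800781), 4.589834213256836) 0.0494092514775295
tab [[0.5858 0.1336 0.062 ]] [0.5859 0.1337 0.0612]
peg [[0.5195 0.0609 0.11  ]] [0.5194 0.0609 0.1107]
ball [[ 0.5754 -0.1478  0.095 ]] [ 0.574  -0.1466  0.1037]
weight [[ 0.7006 -0.1484  0.086 ]] [ 0.7021 -0.1491  0.0808]
fig [[0.5956 0.0091 0.17  ]] [0.5944 0.0091 0.176 ]
side deck ((597.8479614257812, -22.030853271484375), (242.9674530029297, 346.4856262207031), 4.551492214202881) 0.05021731637243887
peg [0.5189 0.0566 0.1081]
ball [ 0.5734 -0.1549  0.1007]
weight [ 0.7039 -0.1552  0.0837]
hat [0.595  0.004  0.1673]
```

View pics/top_crop.png

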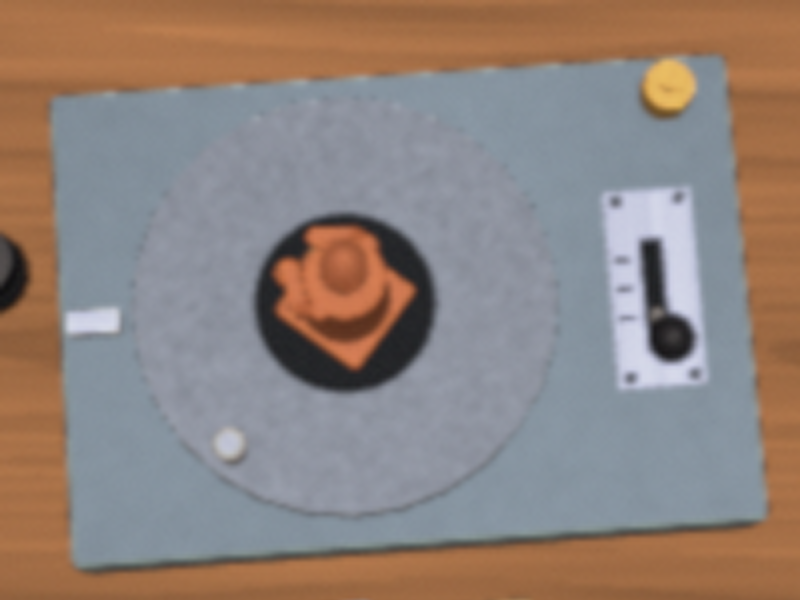

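Request:
move_arm(
  deltas=[0,0,-0.06,-3,-2.1,0,1,0,0,-0.12,-6,-4.2,0,1,0,0,-0.18,-9,-6.3,0,1,0,0,-0.24,-12,-8.4,0,1,0,0,-0.3,-15,-10.5,0,1,0,0,-0.36,-18,-12.6,0,1,0,0,-0.43,-21,-14.7,0,1,0,0,-0.504,-24,-16.8,0,1],
)

```text
time: 1.0
tool_pos: [0.3765, 0.2478, 0.2054]
ee_rot: [3.141, 0.0, -3.059]
wrist_force: [-0.1, 0.4, 0.9]
width: 0.0334
finger_force: 0.0
```

Request:
move_arm(
  deltas=[0,0,0,-1.3,-2.8,0,1,0,0,0,-2.6,-5.6,0,1,0,0,0,-4,-8.4,0,1,0,0,0,-5.4,-11.2,0,1,0,0,0,-6.8,-14,0,1,0,0,0,-8.2,-17,0,1,0,0,0,-9.5,-19.8,0,1,0,0,0,-9.5,-19.8,0,1],
)

```text
time: 1.8
tool_pos: [0.4875, 0.0565, 0.2048]
ee_rot: [-3.141, -0.001, -3.067]
wrist_force: [-1.0, -0.4, -0.5]
width: 0.0007
finger_force: 0.0
```

```bash
cat >> h.py <<'E'
A=np.array([.5957,.0088]); EX=np.array([.9968,.080]); EY=np.array([-.080,.9968])
def pl(p): d=np.array(p)[:2]-A; return np.round([d@EX*1000,d@EY*1000],1)
def status():
    o=robot.get_obs(); print('t',o['time'],'tcp pl',pl(o['tool_pos']),'z',o['tool_pos'][2].round(4),'F',o['wrist_force'].round(1),'w',o['width'])
E
python3 - <<'E'
from h import *
status()
s=snap('wrist'); save(s,'w1.png'); C=cloud(s)
print(proj(s,[[.519,.0605,.11],[.5957,.0088,.18]]))
E
```

```text
t 1.8 tcp pl [-104.    56.2] z 0.2048 F [-1.  -0.4 -0.5] w 0.000663384180691098
[[332.18129677 284.21614989]
 [235.48443185 442.19913258]]
```

View pics/w1.png

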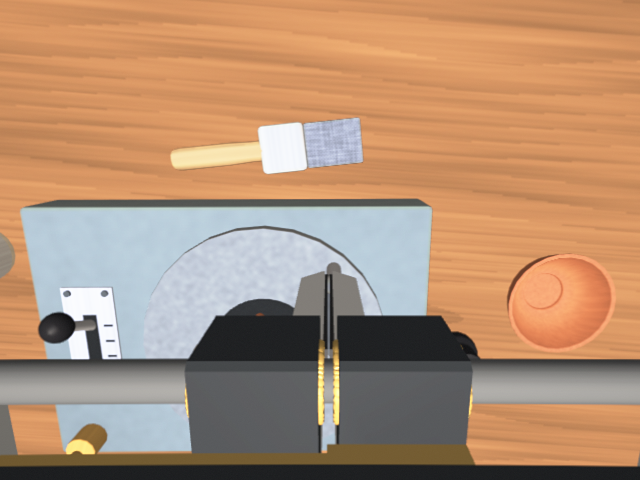

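The wrist view, with up toward the robot, shows closed fingers near (330,300) and a grey ball peeking out at (334,268), a bit off from the predicted peg. I'll check its depth and the plinth edge.

```bash
python3 - <<'E'
from h import *
s=snap('wrist'); C=cloud(s)
for p in [(334,268),(334,264),(338,270),(56,328),(330,290),(262,318)]: print(p,C[p[1],p[0]].round(4),pl(C[p[1],p[0]]))
tc=robot.get_obs()['tool_pos']; print(s['T'][:3,3], s['f'], proj(s,[tc,[*(A-.033*EX-.155*EY),.093]]))
m=(abs(C[...,2]-.05)<.004)&(s['depth']>0); v,u=np.nonzero(m); P=C[m]; d=P[:,:2]-A
print('deck x range',np.percentile(d@EX,[0.5,99.5]),np.percentile(d@EY,[.5,99.5]))
E
```

```text
(334, 268) [0.5157 0.0639 0.079 ] [-75.3  61.3]
(334, 264) [0.4194 0.052  0.3845] [-172.2   57.2]
(338, 270) [0.52   0.0676 0.0701] [-70.8  64.7]
(56, 328) [ 0.5709 -0.1413  0.1024] [ -36.8 -147.6]
(330, 290) [0.4787 0.0573 0.2269] [-112.7   57.7]
(262, 318) [0.4548 0.0414 0.309 ] [-137.8   43.7]
[0.41944429 0.05200582 0.38451834] 405.41997926701447 [[332.52016806 288.92282528]
 [ 55.10696548 327.10150512]]
deck x range [-0.11923948  0.11600359] [-0.20094397  0.13974085]
```

Request:
move_arm(
  deltas=[0,0,0,0,0,2,1,0,0,0,0,0.1,4,1,0,0,0,0,0.2,6,1,0,0,0,0,0.3,8,1,0,0,0,0,0.4,10,1,0,0,0,0,0.4,11.4,1,0,0,0,0,0.4,11.4,1,0,0,0,0,0.4,11.4,1],
)

```text
time: 2.7
tool_pos: [0.4862, 0.0638, 0.0919]
ee_rot: [3.141, 0.0, -3.062]
wrist_force: [0.1, 0.3, 0.2]
width: 0.0005
finger_force: 0.0
```

```bash
python3 -c "
from h import *
status()
s=snap('wrist');print(s['T'][:3,3])
s=snap('side'); cv2.imwrite('pics/s2.png',cv2.resize(s['image'][150:330,200:440,::-1],None,fx=3.3,fy=3.3))"
```

```text
t 2.7 tcp pl [-104.8   63.6] z 0.0919 F [0.1 0.3 0.2] w 0.00048300370414319495
[0.41863796 0.05745475 0.27141952]
```

View pics/s2.png

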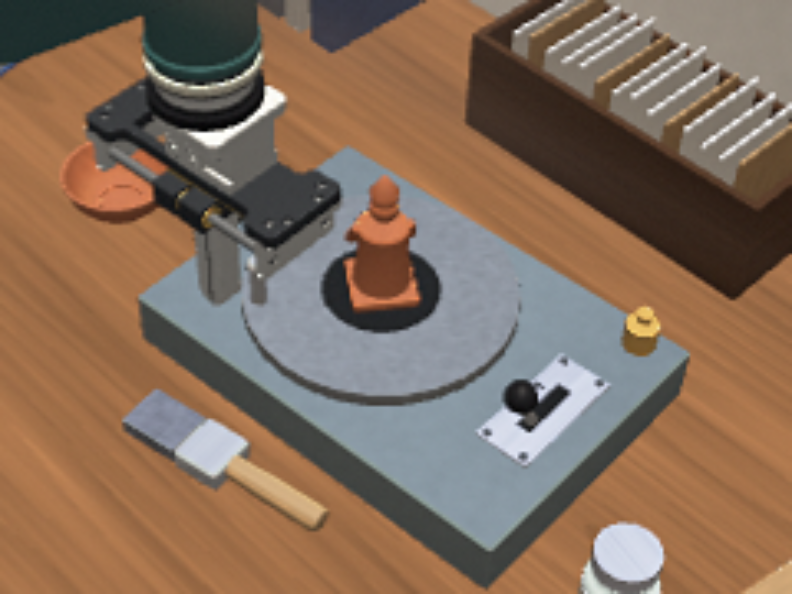

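The fingers stand on the robot side of the peg and the body clears the figure. I'll raise it 4 mm for margin and start the push.

Request:
move_arm(
  deltas=[0,0,0,-0.4,0,-0.4,1,0,0,0,-0.8,0,-0.4,1,0,0,0,-1.2,0,-0.4,1,0,0,0,-1.6,0.1,-0.4,1,0,0,0,-2.0,0.3,-0.4,1,0,0,0,-2.4,0.5,-0.4,1,0,0,0,-2.7,0.7,-0.4,1,0,0,0,-3.0,0.8,-0.4,1],
)

```text
time: 3.6
tool_pos: [0.5129, 0.0756, 0.095]
ee_rot: [3.138, -0.006, -3.061]
wrist_force: [-6.8, 3.4, 3.3]
width: 0.0006
finger_force: 3.5
```

```bash
python3 -c "
from h import *
status()
for n in ('side','top'):
    s=snap(n); C=cloud(s); D=C[...,:2]-A; x=D@EX; y=D@EY; z=C[...,2]
    m=(np.hypot(x,y)>.075)&(np.hypot(x,y)<.11)&(z>.075)&(z<.108)&(s['depth']>0)
    print(n,m.sum(),np.median(x[m])if m.any() else 0,np.median(y[m])if m.any() else 0)
    if n=='side': cv2.imwrite('pics/s3.png',cv2.resize(s['image'][190:270,230:350,::-1],None,fx=5,fy=5))"
```

```text
t 3.6 tcp pl [-77.1  73.3] z 0.095 F [-6.8  3.4  3.3] w 0.0006146750112806974
side 49 -0.06308404921598162 0.06460852488178874
top 0 0 0
```

View pics/s3.png

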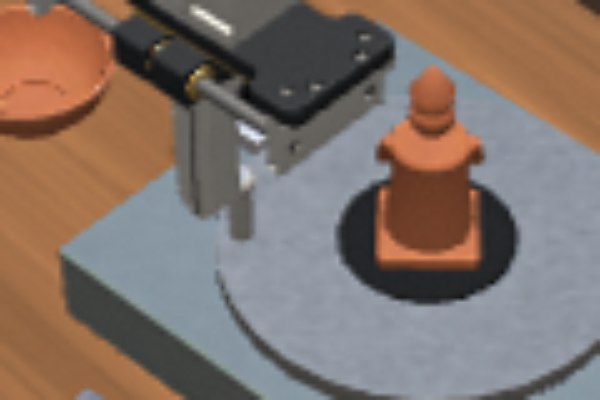

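The peg ball rides against the fingers and the disc is turning with modest force. I'll continue along the arc.

Request:
move_arm(
  deltas=[0,0,0,-0.4,0.3,0,1,0,0,0,-0.8,0.6,0,1,0,0,0,-1.2,0.9,0,1,0,0,0,-1.6,1.2,0,1,0,0,0,-1.9,1.4,0,1,0,0,0,-2.2,1.6,0,1,0,0,0,-2.5,1.7,0,1,0,0,0,-2.8,1.8,0,1],
)

```text
time: 4.5
tool_pos: [0.5417, 0.094, 0.0949]
ee_rot: [3.141, -0.001, -3.062]
wrist_force: [-1.9, 1.9, -1.0]
width: 0.0005
finger_force: 1.4
```

```bash
cat > pk.py <<'E'
from h import *
status()
for n in ('side',):
    s=snap(n); C=cloud(s); D=C[...,:2]-A; x=D@EX; y=D@EY; z=C[...,2]; r=np.hypot(x,y)
    f=pl(robot.get_obs()['tool_pos'])/1000
    m=(r>.07)&(r<.108)&(z>.073)&(z<.105)&(s['depth']>0)&(x>f[0]+.010)
    v,u=np.nonzero(m); print(n,m.sum(),np.median(x[m]),np.median(y[m]),np.median(u),np.median(v))
    cv2.imwrite('pics/last.png',cv2.resize(s['image'][190:270,230:350,::-1],None,fx=5,fy=5))
E
python3 pk.py
```

```text
t 4.5 tcp pl [-47.   89.2] z 0.0949 F [-1.9  1.9 -1. ] w 0.0004885831497312761
side 34 -0.03262254793114397 0.08216295543758431 282.0 222.0
```

Request:
move_arm(
  deltas=[0,0,0,-0.3,0.15,0,1,0,0,0,-0.6,0.3,0,1,0,0,0,-0.9,0.4,0,1,0,0,0,-1.2,0.5,0,1,0,0,0,-1.5,0.55,0,1,0,0,0,-1.8,0.6,0,1,0,0,0,-2.1,0.6,0,1,0,0,0,-2.3,0.6,0,1],
)

```text
time: 5.35
tool_pos: [0.5647, 0.1023, 0.0956]
ee_rot: [3.14, 0.0, -3.062]
wrist_force: [-1.7, 2.0, -0.2]
width: 0.0003
finger_force: 0.9
```

```bash
python3 pk.py
```

```text
t 5.35 tcp pl [-23.4  95.7] z 0.0956 F [-1.7  2.  -0.2] w 0.00030799985993111605
side 39 -0.009055905505891698 0.0866848419425923 287.0 216.0
```

View pics/last.png

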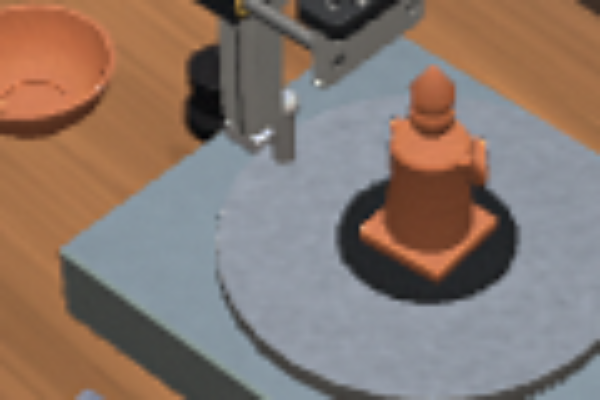

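The peg has about 6 mm left to go to the tab line, so one last small push.

Request:
move_arm(
  deltas=[0,0,0,-0.2,0,0,1,0,0,0,-0.4,0,0,1,0,0,0,-0.6,0,0,1,0,0,0,-0.6,0,0,1,0,0,0,-0.6,0,0,1,0,0,0,-0.6,0,0,1],
)

```text
time: 6.0
tool_pos: [0.5709, 0.1017, 0.0958]
ee_rot: [-3.141, 0.001, -3.063]
wrist_force: [0.2, -0.4, -0.2]
width: 0.0005
finger_force: 0.0
```

Request:
move_arm(
  deltas=[0,0,0,0.4,0,0,1,0,0,0,1,0,0,1,0,0,0,2,0,0,1,0,0,0,3,0,0,1,0,0,0,4,0,0,1,0,0,0,5,0,0,1,0,0,0,6,0,0,1,0,0,0,6,0,0,1],
)

```text
time: 6.8
tool_pos: [0.5092, 0.0973, 0.0956]
ee_rot: [3.142, -0.0, -3.062]
wrist_force: [0.2, -0.2, 0.6]
width: 0.0006
finger_force: 0.0
```

```bash
python3 - <<'E'
from h import *
status()
for n in ('top','side'):
    s=snap(n); C=cloud(s); D=C[...,:2]-A; x=D@EX; y=D@EY; z=C[...,2]
    m=(np.hypot(x,y)>.07)&(np.hypot(x,y)<.108)&(z>.08)&(z<.115)&(x>-.03)&(s['depth']>0)
    print(n,m.sum(),np.median(x[m]) if m.any() else 0,np.median(y[m])if m.any() else 0)
    c=A+.092*EY; q=proj(s,[[*c,.11],[*c,.066]]); print(q)
    x0,y0=q[0].astype(int)-40; cv2.imwrite(f'pics/{n}5.png',cv2.resize(s['image'][y0:y0+80,x0:x0+80,::-1],None,fx=6,fy=6))
cv2.imwrite('pics/b5.png',cv2.resize(np.hstack([cv2.imread('pics/top5.png'),cv2.imread('pics/side5.png')]),(800,400)))
E
```

```text
t 6.8 tcp pl [-79.1  95.1] z 0.0956 F [ 0.2 -0.2  0.6] w 0.0005952389448759453
top 0 0 0
[[257.67869613 224.48260954]
 [259.70456887 228.54051277]]
side 19 -0.0019805344446319714 0.08674410022062566
[[287.39714693 206.84350444]
 [287.68863114 219.5201994 ]]
```

View pics/b5.png

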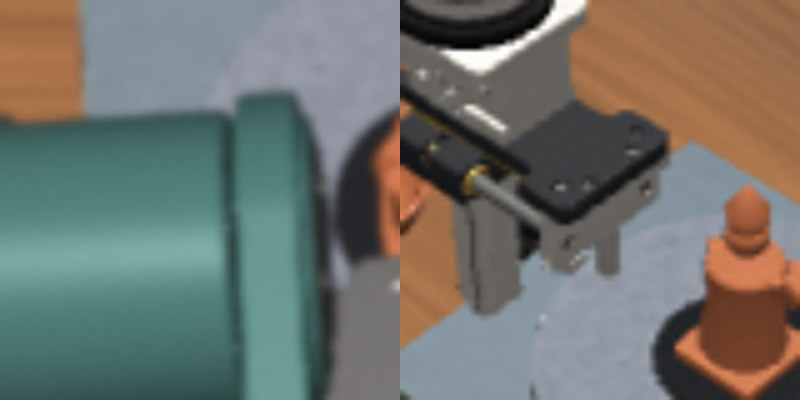

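Peg stands within about 2 mm of the tab line. Next, over to the lever, clear on the robot side.

Request:
move_arm(
  deltas=[0,0,0,0,0,-2.5,1,0,0,0,0,-3,-5,1,0,0,0,0,-7,-5,1,0,0,0,0,-11,-5,1,0,0,0,0,-15,-5,1,0,0,0,0,-19,-5,1,0,0,0,0,-22.5,-5,1,0,0,0,0,-25,-5,1],
)

```text
time: 7.7
tool_pos: [0.5307, -0.1545, 0.1454]
ee_rot: [-3.141, 0.0, -3.064]
wrist_force: [0.4, -0.0, -0.1]
width: 0.0005
finger_force: 0.0
```

Request:
move_arm(
  deltas=[0,0,0,0,0,0,1,0,0,0,0,0,1.5,1,0,0,0,0,0,3,1,0,0,0,0,0,4.5,1,0,0,0,0,0,5.7,1,0,0,0,0,0,5.7,1],
)

```text
time: 8.3
tool_pos: [0.5285, -0.1504, 0.0851]
ee_rot: [3.139, -0.005, -3.061]
wrist_force: [-0.4, -0.6, -0.2]
width: 0.0005
finger_force: 0.0
```

```bash
cat > lv.py <<'E'
from h import *
status()
s=snap('top'); C=cloud(s); D=C[...,:2]-A; x=D@EX; y=D@EY; z=C[...,2]; ok=s['depth']>0
m=(np.hypot(x,y)>.07)&(np.hypot(x,y)<.108)&(z>.08)&(z<.115)&(y>0)&ok
print('peg',m.sum(),np.median(x[m]) if m.any() else 0,np.median(y[m])if m.any() else 0)
s=snap('side'); C=cloud(s); D=C[...,:2]-A; x=D@EX; y=D@EY; z=C[...,2]; ok=s['depth']>0
m=(abs(y+.155)<.03)&(abs(x)<.06)&(z>.075)&(z<.12)&ok&(s['image'].max(2)<60)
print('ball side',m.sum(),np.median(x[m]) if m.any() else 0,np.median(y[m])if m.any() else 0)
cv2.imwrite('pics/lv.png',cv2.resize(s['image'][190:300,280:440,::-1],None,fx=5,fy=5))
E
python3 lv.py
```

```text
t 8.3 tcp pl [ -79.7 -153.3] z 0.0851 F [-0.4 -0.6 -0.2] w 0.00046270410338180424
peg 62 -0.0009689016273247248 0.0921604455804623
ball side 44 -0.04119956024573897 -0.1591230898548402
```

Peg confirmed at x = −1 mm and r = 92 mm. Now pushing the lever.

Request:
move_arm(
  deltas=[0,0,0,-1,0,0,1,0,0,0,-1.8,0,0,1,0,0,0,-2.4,0,0,1,0,0,0,-2.8,0,0,1,0,0,0,-3.2,0,0,1,0,0,0,-3.6,0,0,1,0,0,0,-4,0,0,1,0,0,0,-4.4,0,0,1],
)

```text
time: 9.2
tool_pos: [0.5735, -0.1487, 0.0893]
ee_rot: [-3.141, -0.002, -3.063]
wrist_force: [-3.6, -0.2, 2.7]
width: 0.0003
finger_force: 1.5
```

```bash
python3 lv.py
```

```text
t 9.2 tcp pl [ -34.8 -155.2] z 0.0893 F [-3.6 -0.2  2.7] w 0.00030715142735559446
peg 60 -0.000988927943905797 0.0920310518461523
ball side 27 -0.01559982485086257 -0.16368159988212058
```

Request:
move_arm(
  deltas=[0,0,0,-0.5,0,0,1,0,0,0,-1,0,0,1,0,0,0,-1.5,0,0,1,0,0,0,-2,0,0,1,0,0,0,-2.5,0,0,1,0,0,0,-3,0,0,1,0,0,0,-3.5,0,0,1,0,0,0,-4,0,0,1],
)

```text
time: 10.1
tool_pos: [0.615, -0.1451, 0.0881]
ee_rot: [3.141, 0.001, -3.062]
wrist_force: [0.6, -0.5, -0.6]
width: 0.0004
finger_force: 0.0
```

```bash
python3 lv.py
```

```text
t 10.1 tcp pl [   6.9 -155. ] z 0.0881 F [ 0.6 -0.5 -0.6] w 0.0003672804794538142
peg 61 -0.0011122431096331539 0.09231238664423347
ball side 26 0.026709825913882233 -0.16261911488303757
```

View pics/lv.png

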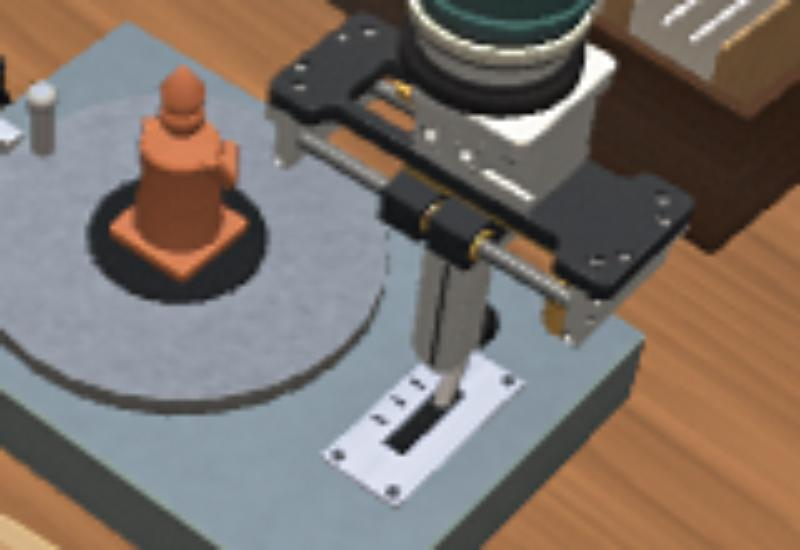

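The lever has snapped to its second stop: the ball is ahead of the fingers, the contact force is zero, and the peg is in line with the tab at left. Retreat straight back, then up.

Request:
move_arm(
  deltas=[0,0,0,1,0,0,1,0,0,0,3,0,0,1,0,0,0,5,0,0,1,0,0,0,7,0,-1,1,0,0,0,9,0,-4,1,0,0,0,12,0,-8,1,0,0,0,15,0,-12,1,0,0,0,18,0,-14,1],
)

```text
time: 11.0
tool_pos: [0.434, -0.16, 0.2325]
ee_rot: [-3.138, 0.005, -3.062]
wrist_force: [0.8, 0.1, 0.5]
width: 0.0004
finger_force: 0.0
```

Request:
move_arm(
  deltas=[0,0,0,2,0,0,1,0,0,0,2,0,0,1,0,0,0,2,0,0,1,0,0,0,2,0,0,1,0,0,0,2,0,0,1],
)

```text
time: 11.5
tool_pos: [0.415, -0.1608, 0.2274]
ee_rot: [3.14, -0.002, -3.062]
wrist_force: [1.2, 0.0, -0.2]
width: 0.0007
finger_force: 0.0
```

```bash
python3 lv.py; python3 - <<'E'
from h import *
s=snap('top'); o=cv2.imread('pics/top1.png')[:,:,::-1]
d=(np.abs(s['image'].astype(int)-o).max(2)>60)[140:330,130:540]
print(d.sum()); k,l,st,c=cv2.connectedComponentsWithStats(d.astype(np.uint8)); print([(a[:2]+[130,140],a[2:]) for a in st[1:] if a[4]>15])
C=cloud(s)
for p in [(387,171),(392,210),(388,213)]: print(p,s['image'][p[1],p[0]],pl(C[p[1],p[0]]),C[p[1],p[0],2])
E
```

```text
t 11.5 tcp pl [-193.7 -154.6] z 0.2274 F [ 1.2  0.  -0.2] w 0.0006599720934923827
peg 62 -0.0011124256864106842 0.09227395200001023
ball side 69 0.027424988952910206 -0.15904727176620118
8183
[(array([379, 196]), array([ 12,  13, 121], dtype=int32)), (array([309, 205]), array([11, 12, 46], dtype=int32)), (array([293, 210]), array([ 5,  5, 17], dtype=int32)), (array([381, 210]), array([ 4,  6, 19], dtype=int32)), (array([288, 215]), array([ 6, 16, 60], dtype=int32)), (array([319, 219]), array([ 5,  9, 34], dtype=int32)), (array([382, 228]), array([ 12,  13, 110], dtype=int32)), (array([314, 230]), array([ 7,  8, 36], dtype=int32)), (array([293, 233]), array([ 8,  6, 34], dtype=int32)), (array([304, 237]), array([ 9,  5, 34], dtype=int32)), (array([384, 249]), array([ 152,   81, 7573], dtype=int32)), (array([363, 307]), array([ 4,  5, 16], dtype=int32)), (array([361, 310]), array([ 3, 20, 25], dtype=int32))]
(387, 171) [226 178  93] [  95.3 -166. ] 0.08129848891408842
(392, 210) [204 208 227] [  22.2 -173.5] 0.051361696807210144
(388, 213) [213 216 232] [  16.3 -164.6] 0.05327092260944699
```

View pics/lv.png

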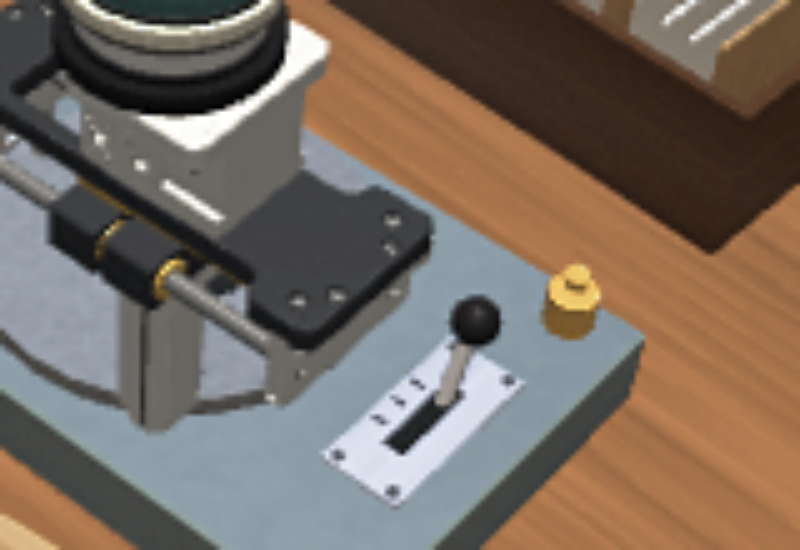

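The lever leans away at its far stop (ball at x ≈ +34 mm), the weight hasn't moved, the peg is in line, and the arm is clear.

```bash
python3 -c "
from bench import robot
print(robot.close_job())"
```

```text
the job is handed in; nothing more can be done
None
```

I handed the job in after about 11.5 s of robot time: the peg stands about 1 mm from the index-tab line, the brake lever is at its second stop, and the arm is clear of everything; the hand-in returned no verdict.

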